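Stroke the lamp dimmer up to bright

ROBOT

A 6-joint arm with a two-finger parallel gripper is mounted at the origin on the work surface. World frame = base frame: x ahead of the robot, y to its left, z up, the work surface at z = 0. Lengths are in m, angles in rad, forces in N, time in s.
With the tool pointing down it reaches from about 0.275 to 1 m from the base axis. Payload 8.4 kg.
Tool frame: the origin (TCP) lies on the centre line of the jaws, within the pads' length; the fingertips stand 19 mm ahead of it and the grasp point (between the pads) is the TCP; z points along the fingers, y is the direction in which the jaws open and shut (so a half turn about z gives the same grasp; the last joint's range is limited). The gripper opens to 85 mm and grips with 20 to 120 N. Pads are 22 mm wide; open, the fingers measure 114 mm over their backs; the gripper's body (76 mm by 85 mm) begins 54 mm behind the grasp point. The pads swing forward as they close: fully open they stand 13 mm farther back than shut.
Start: joints at [-1.108, 0.353, 1.633, -0, 1.155, -0.002], TCP at [0.28, -0.559, 0.25] pointing down, gripper open.
Joint ranges: [-2.63, 2.63], [-0.92, 2.1], [0.06, 2.66], [-1.3, 4.44], [0, 2.69], [-3.02, 3.02]. Speed limits (rad/s): [2.22, 2.22, 2.79, 3.14, 3.14, 3.14].

INTERFACE

Orientations are given as a 3x3 rotation matrix whose columns are the frame's x, y, z axes.
In Python, from station import ctrl, optics, models gives the robot as it stands.
- The arm moves only by the tool move_arm, never from a script. Its argument "series" is a list of rows, each a list of 3 entries, a list of its own where there are three numbers: the shift along the tool's x, y, z in m, then the turn, a rotation vector about the tool's x, y, z in degrees, then the opening, from -1 (shut) to 1 (fully open), so that 0 is half open. A call has 1 to 10 rows; each row shifts and turns the commanded pose from where the row before left it, along the tool's axes as they then stand; what a row does not reach is not made up. A row lasts 1/12 s, in which the tool goes at most 41.7 mm and 7.16 degrees, less where a joint would pass 70% of its speed; a pose out of reach is approached as far as the arm can. A call is refused whole if a number of a shift passes 0.0417 or a number of a turn 7.16, either way. A call with a gripper value outside its range is refused whole. The fingers move at their own pace and stop on an object; the grip force is fixed at half the most. Time passes only in rows, so rows that do not move let the fingers close. It gives the time, the measured TCP pose, the force and the opening at its end, in the units of the state.
- ctrl.sense(): the state, without advancing time (a new reading comes with each control period).
- optics.grab_frame(name): name is "scene" or "top" or "wrist"; returns the picture (420x560x3 uint8, red, green, blue); there is no depth.
- optics.camera_info(name): a dict with "fov_y" (degrees; the focal length in pixels is half the picture's height over the tangent of half this angle, whatever the lens; pixels are square), "cx", "cy" (the principal point, pixels), "view" (4x4, takes a point from world to camera coordinates). Camera axes: x right, y up, looking along -z (the intrinsics and any distortion apply to the point x, -y, -z); pixel columns grow to the right and rows downward; lengths in m; the calibration is good to about 2 mm. The wrist camera is an equidistant fisheye: a pixel r from the principal point sees the ray r / f radians off the axis. A picture is of the moment at which its call begins: read the wrist's pose just before it. camera_info takes no time and is no camera call; for the wrist camera it gives the pose at the moment of the call.
- ctrl.close_job(): hands the job in, once; it reports no verdict.
Trained networks look in the newest picture that a camera, given by its name, has taken for a name from the list of things; names that differ only in an ending like _2 or _b are one class to them, and where a whole thing is asked for, a point or a joint stands for the part that bears it (a point fixed in the world has none). Each returns a list of dicts, best first, with "confidence" (0 to 1); they miss things now and then, are a little off and sometimes report something else, mostly with a low value. They report only what shows in the picture. A call takes as long as a camera call. They do not tell look-alikes from the thing itself.
- models.search_frame(camera, label): "bbox" ([centre column, centre row, width, height] in pixels, round what is visible of it).
- models.outline_of(camera, label): "pixels" (420x560 bool, what is visible of it) and "bbox" ([centre column, centre row, width, height] in pixels, round what is visible of it).
- models.place_of(camera, label): "point" ([row, column] in pixels: a listed point, or the origin of a listed thing).
The state is a dict: "clock": time; "qpos": joint angles; "qvel": joint speeds; "tau": joint torques, N m; "ee_pos": TCP position; "orientation": TCP orientation; "wrist_force": force on the tool from outside, world axes, zero at the start; "torque": the same for the moment, N m; "opening": finger opening in m.
Only numpy, scipy, OpenCV 4.12 (cv2) and the standard library are available. Lean on these libraries where they do the work, as an engineer would, in place of code of your own. Each camera call takes 0.05 s, during which the arm holds its last target.

TASK

Turn the sofa lamp up to full on the white dimmer that lies on the storage cube: with your fingertips, stroke lightly along its row of five sprung ribs, from the shortest, dark brown one to the longest, yellow one, so that each rib in turn visibly gives a little. Finish while still holding the yellow rib lightly pressed down with the fingertips, the other four back up. Touch only: do not press hard, grasp, shift or lift the dimmer, and leave the coaster, dice cup, mouse and remote where they are.

Things in the scene. Friction and masses are not known exactly. Their poses are not given: they have to be found in the camera images.
- cube: Low light-grey hard plastic storage cube, fixed to the floor (z = 0), 440 mm (x) by 500 mm (y) by 240 mm high, flat closed top; origin at the centre of its underside, z up. Its tilt-out bin front faces its +x side and is not used. The other listed things stand on its top.
- dimmer: Lamp dimmer, not fastened down: a white flat console, 190 mm (x) by 90 mm (y) by 26 mm high, about 1.2 kg, with a dark face and five rounded ribs standing in a straight row, 36 mm apart, along the middle of its face. Origin at the centre of its underside, z up. Its x axis runs along the row from the shortest, dark brown rib (x = -72 mm) to the longest, yellow rib (x = +72 mm). The ribs lie across the row, along its y. It may be turned any way round on the cube.
- rib1 (a joint): How far rib 1 of 5 is pressed straight down, in m: 0 up (at rest), 0.010 at its hard stop. Its spring pushes back with about 0.3 N at first and 1.8 N at the stop; it comes up again when released. The rib is a low ridge 33 mm wide with a round crest and flanks sloping 25 degrees: a finger drawn across it a few mm below crest height pushes it down; sunk over 5 mm it may catch on the next rib.
- rib1_top (a point): The middle of the crest of rib 1 of 5 (dark brown, 40 mm long); it goes down with the rib. The rib lies lengthwise along the dimmer's y. Its crest at rest is 14 mm above the dimmer's face, 40 mm above the cube's top, 280 mm above the floor. Its axes are the dimmer's.
- rib2 (a joint): How far rib 2 of 5 is pressed straight down, in m: 0 up (at rest), 0.010 at its hard stop. Its spring pushes back with about 0.3 N at first and 1.8 N at the stop; it comes up again when released. The rib is a low ridge 33 mm wide with a round crest and flanks sloping 25 degrees: a finger drawn across it a few mm below crest height pushes it down; sunk over 5 mm it may catch on the next rib.
- rib2_top (a point): The middle of the crest of rib 2 of 5 (brown, 49 mm long); it goes down with the rib. The rib lies lengthwise along the dimmer's y. Its crest at rest is 14 mm above the dimmer's face, 40 mm above the cube's top, 280 mm above the floor. Its axes are the dimmer's.
- rib3 (a joint): How far rib 3 of 5 is pressed straight down, in m: 0 up (at rest), 0.010 at its hard stop. Its spring pushes back with about 0.3 N at first and 1.8 N at the stop; it comes up again when released. The rib is a low ridge 33 mm wide with a round crest and flanks sloping 25 degrees: a finger drawn across it a few mm below crest height pushes it down; sunk over 5 mm it may catch on the next rib.
- rib3_top (a point): The middle of the crest of rib 3 of 5 (brown-orange, 58 mm long); it goes down with the rib. The rib lies lengthwise along the dimmer's y. Its crest at rest is 14 mm above the dimmer's face, 40 mm above the cube's top, 280 mm above the floor. Its axes are the dimmer's.
- rib4 (a joint): How far rib 4 of 5 is pressed straight down, in m: 0 up (at rest), 0.010 at its hard stop. Its spring pushes back with about 0.3 N at first and 1.8 N at the stop; it comes up again when released. The rib is a low ridge 33 mm wide with a round crest and flanks sloping 25 degrees: a finger drawn across it a few mm below crest height pushes it down; sunk over 5 mm it may catch on the next rib.
- rib4_top (a point): The middle of the crest of rib 4 of 5 (orange, 67 mm long); it goes down with the rib. The rib lies lengthwise along the dimmer's y. Its crest at rest is 14 mm above the dimmer's face, 40 mm above the cube's top, 280 mm above the floor. Its axes are the dimmer's.
- rib5 (a joint): How far rib 5 of 5 is pressed straight down, in m: 0 up (at rest), 0.010 at its hard stop. Its spring pushes back with about 0.3 N at first and 1.8 N at the stop; it comes up again when released. The rib is a low ridge 33 mm wide with a round crest and flanks sloping 25 degrees: a finger drawn across it a few mm below crest height pushes it down; sunk over 5 mm it may catch on the next rib.
- rib5_top (a point): The middle of the crest of rib 5 of 5 (bright yellow, 76 mm long); it goes down with the rib. The rib lies lengthwise along the dimmer's y. Its crest at rest is 14 mm above the dimmer's face, 40 mm above the cube's top, 280 mm above the floor. Its axes are the dimmer's.
- coaster: Stainless steel coaster, 96 mm across, 6 mm high; origin at the centre of its underside.
- dice_cup: Black plastic dice cup, open end up, 76 mm across at the rim, 85 mm high; origin at the centre of its underside.
- mouse: Blue wireless mouse, 100 mm (x) by 60 mm (y) by 36 mm high; origin at the centre of its underside.
- remote: Black TV remote, 160 mm (x) by 45 mm (y) by 20 mm high; origin at the centre of its underside.
Mind the look-alikes: they are no part of the job. What is shaped like the dimmer but blue or red is not meant.

How it is judged:
By the outcome, as a careful person would: the job done as asked, in the order asked, and still so for the second after the job is handed in, while the arm keeps its last pose, push and grip.
It also fails if it takes over 42 s, if anything falls off the work surface, if the arm or the gripper's body presses on something with over 40 N, if the wrist force passes 120 N, or if a joint passes its speed limit or range.

## Working session

There is one attempt and no reset: what is moved stays moved. The work goes in short steps, Python scripts to look and compute and a tool call to move; the robot and the scene stay as the last step left them, time stands still between calls to the robot, and variables do not carry over. Pictures are saved under pics/ and viewed, and the job is handed in when it is done.

Besides the shell and the picture viewer there is one more tool, called after "Request:" by a JSON object that holds its "method" and its "body", one argument or row to a line. move_arm: Moves the arm, as the interface text tells. Its arguments: {"type":"object","properties":{"series":{"type":"array"}},"required":["series"]}

```bash
mkdir -p pics; ls; python3 - <<'E'
from station import ctrl, optics, models
import cv2, numpy as np
s=ctrl.sense(); print({k:np.round(v,4).tolist() for k,v in s.items()})
for n in("scene","top"):
    im=optics.grab_frame(n); cv2.imwrite(f"pics/{n}0.png",im[:,:,::-1])
    c=optics.camera_info(n); print(n,c)
    for l in("dimmer","rib1_top","rib5_top"):
        print(l,[(round(r["confidence"],2),np.round(r.get("point"),1).tolist()) for r in models.place_of(n,l)])
E
```

```text
pics
{'clock': 0.0, 'qpos': [-1.1084, 0.3536, 1.6341, -0.0, 1.1552, -0.0024], 'qvel': [0.0013, 0.0004, 0.0016, -0.0024, -0.0006, -0.0007], 'tau': [-0.0009, -60.5241, -34.2078, 0.0, 0.0089, 0.0], 'ee_pos': [0.28, -0.5583, 0.2496], 'orientation': [[0.8939, 0.4483, -0.0006], [0.4483, -0.8939, 0.0012], [-0.0, -0.0014, -1.0]], 'wrist_force': [-0.0314, -0.3898, -0.5065], 'torque': [0.0148, -0.0602, 0.0413], 'opening': 0.0855}
scene {'fov_y': 55.34871078925023, 'cx': 283.89033220773985, 'cy': 210.4709927418402, 'view': array([[ 0.69542027,  0.71841088,  0.01662658, -0.40113249],
       [-0.57709612,  0.54454194,  0.60863302,  0.27504178],
       [ 0.42819472, -0.43285087,  0.79327764, -1.47115343],
       [ 0.        ,  0.        ,  0.        ,  1.        ]])}
dimmer [(0.69, [321.1, 164.7]), (0.65, [170.5, 276.7])]
rib1_top [(0.72, [164.2, 279.2]), (0.69, [153.5, 255.8]), (0.62, [342.0, 141.5]), (0.45, [126.1, 326.9])]
rib5_top [(0.9, [291.4, 174.5]), (0.63, [170.8, 304.9])]
top {'fov_y': 55.09747584981825, 'cx': 279.953300146957, 'cy': 214.70295930108674, 'view': array([[ 0.02061011, -0.99976527, -0.00668021, -0.04874082],
       [ 0.99463271,  0.01982576,  0.10155148, -0.59704513],
       [-0.1013952 , -0.00873734,  0.99480786, -1.25907282],
       [ 0.        ,  0.        ,  0.        ,  1.        ]])}
dimmer [(0.97, [226.0, 399.4]), (0.63, [223.8, 266.0]), (0.59, [269.2, 154.7])]
rib1_top [(0.58, [245.3, 277.5]), (0.42, [280.9, 137.0]), (0.41, [216.5, 422.7])]
rib5_top [(0.76, [232.7, 381.9]), (0.65, [193.6, 256.2]), (0.62, [257.0, 169.1])]
```

View pics/scene0.png

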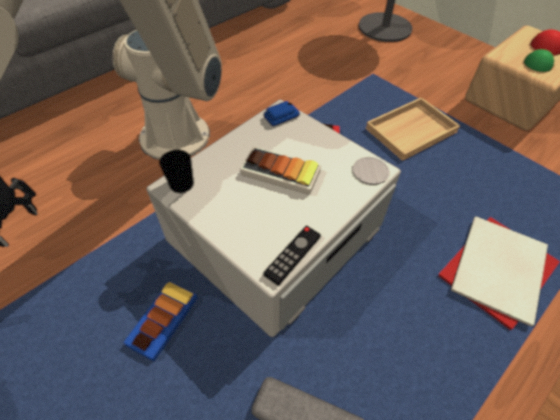

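View pics/top0.png

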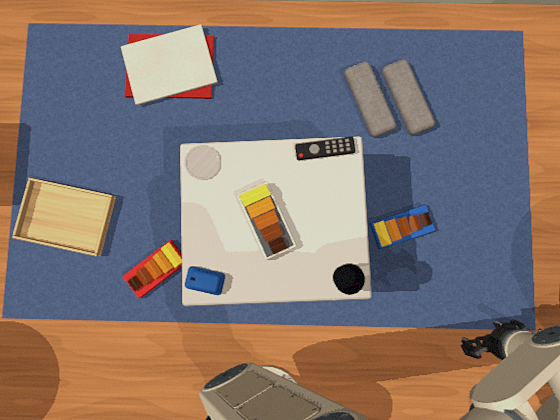

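Both pictures show three dimmer shapes. In the top view they are a blue one on the floor at about (404,226), a red one on the floor at about (153,269), and the white one on the cube at about (266,220). I choose the white one. Its yellow end is at about (256,193) and its dark brown end at about (277,245). I'll check it in a crop and measure it.

```bash
cat > h.py <<'E'
import numpy as np, cv2
from station import ctrl, optics, models
def ray(cam,col,row,ci=None):
    c=ci or optics.camera_info(cam); V=c["view"]; f=210/np.tan(np.radians(c["fov_y"]/2))
    d=np.array([(col-c["cx"])/f,-(row-c["cy"])/f,-1.]); 
    if cam=="wrist":
        u=np.array([col-c["cx"],-(row-c["cy"])]); r=np.linalg.norm(u); t=r/f
        d=np.array([*(u/max(r,1e-9)*np.sin(t)),-np.cos(t)])
    R=V[:3,:3]; return -R.T@V[:3,3], R.T@d
def onz(cam,col,row,z,ci=None):
    o,d=ray(cam,col,row,ci); return o+d*(z-o[2])/d[2]
def proj(cam,p,ci=None):
    c=ci or optics.camera_info(cam); q=c["view"]@np.array([*p,1]); f=210/np.tan(np.radians(c["fov_y"]/2))
    x,y,z=q[0],-q[1],-q[2]
    if cam=="wrist":
        r=np.hypot(x,y); t=np.arctan2(r,z); return np.array([c["cx"]+f*t*x/r,c["cy"]+f*t*y/r])
    return np.array([c["cx"]+f*x/z,c["cy"]+f*y/z])
E
python3 - <<'E'
from h import *
im=cv2.imread("pics/top0.png"); cv2.imwrite("pics/crop_top0.png",cv2.resize(im[160:280,210:330],(720,600)[:1]*1+(600,) if 0 else (600,600),interpolation=cv2.INTER_CUBIC))
im=cv2.imread("pics/scene0.png"); cv2.imwrite("pics/crop_scene0.png",cv2.resize(im[130:210,220:340],(780,520),interpolation=cv2.INTER_CUBIC))
for cam,l,pts in(("top","15",[(277.5,245.3),(256.2,193.6)]),("scene","15",[(255.8,153.5),(304.9,170.8)])):
    P=[onz(cam,*p,.28) for p in pts]; d=P[1]-P[0]; print(cam,np.round(P,4),np.linalg.norm(d),np.degrees(np.arctan2(d[1],d[0])))
print("cube corners",[np.round(onz("top",c,r,.24),3)[:2].tolist() for c,r in((181,145),(362,138),(370,296),(183,304))])
for l in("coaster","dice_cup","mouse","remote"):
    r=models.place_of("top",l); print(l,[(round(x["confidence"],2),np.round(onz("top",x["point"][1],x["point"][0],.24),3)[:2].tolist()) for x in r[:2]])
E
```

```text
top [[ 0.4936 -0.0342  0.28  ]
 [ 0.6262  0.0239  0.28  ]] 0.14476772167916296 23.653786774972613
scene [[ 0.494  -0.0265  0.28  ]
 [ 0.6223  0.022   0.28  ]] 0.13716719090070345 20.66954429738227
cube corners [[0.762, 0.236], [0.791, -0.258], [0.367, -0.279], [0.336, 0.211]]
coaster [(0.95, [0.716, 0.174])]
dice_cup [(0.73, [0.409, -0.212])]
mouse [(0.96, [0.393, 0.161])]
remote [(0.94, [0.761, -0.156]), (0.25, [0.564, 0.002])]
```

View pics/crop_top0.png

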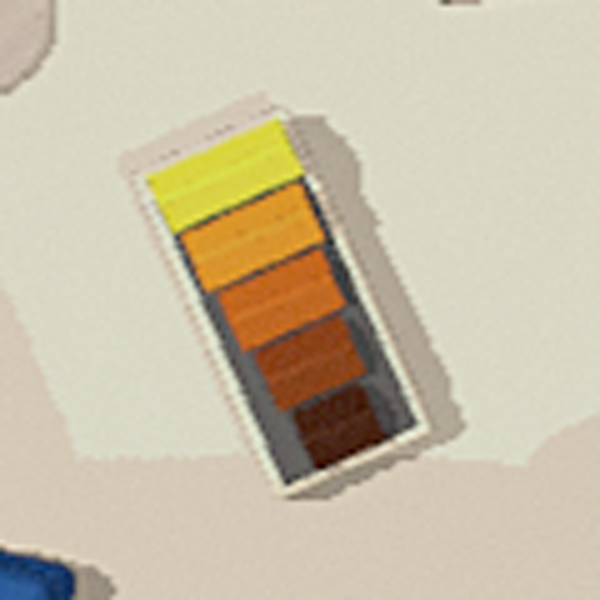

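View pics/crop_scene0.png

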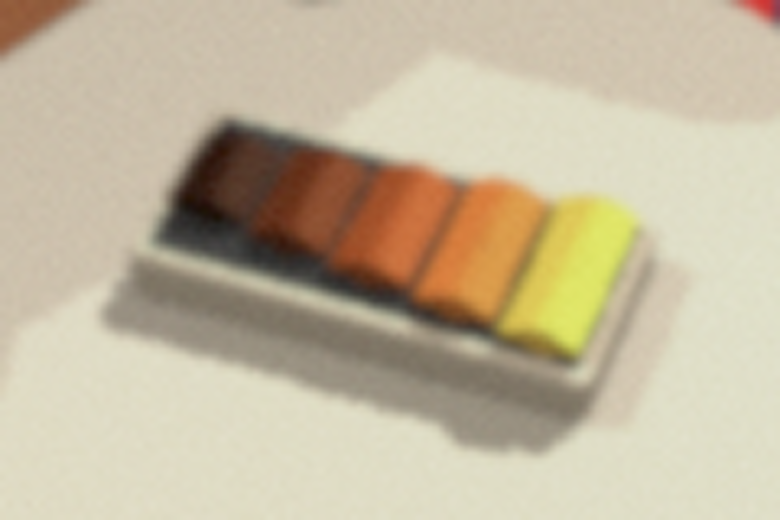

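The crops confirm it: white console, dark brown (crop 340,428) to yellow (225,175). The rib spacing of 145 mm matches the expected 144 mm, and the row runs at about 23.6°. I raise the arm and shut the fingers first.

Request:
{"method": "move_arm", "body": {
  "series": [
    [[0,0,-0.03],[0,0,0],-1],
    [[0,0,-0.03],[0,0,0],-1],
    [[0,0,-0.03],[0,0,0],-1],
    [[0,0,-0.03],[0,0,0],-1],
    [[0,0,-0.03],[0,0,0],-1],
    [[0.02,-0.02,0],[0,0,0],-1],
    [[0.02,-0.02,0],[0,0,0],-1],
    [[0.02,-0.02,0],[0,0,0],-1],
    [[0.02,-0.02,0],[0,0,0],-1],
    [[0.02,-0.02,0],[0,0,0],-1]
  ]
}}

```text
clock: 1.43
ee_pos: [0.3248, -0.4232, 0.4004]
orientation: [[0.894, 0.448, 0.0], [0.448, -0.894, -0.0], [0.0, 0.0, -1.0]]
wrist_force: [0.0, 0.1, -0.4]
opening: -0.0001
```

Request:
{"method": "move_arm", "body": {
  "series": [
    [[0.02,-0.02,0],[0,0,0.5],-1],
    [[0.02,-0.02,0],[0,0,0.5],-1],
    [[0.02,-0.02,0],[0,0,0.5],-1],
    [[0.02,-0.02,0],[0,0,0.5],-1],
    [[0.02,-0.02,0],[0,0,0.5],-1],
    [[0.02,-0.02,0],[0,0,0.5],-1],
    [[0.02,-0.02,0],[0,0,0],-1],
    [[0.02,-0.02,0],[0,0,0],-1],
    [[0.02,-0.02,0],[0,0,0],-1],
    [[0.02,-0.02,0],[0,0,0],-1]
  ]
}}

```text
clock: 2.27
ee_pos: [0.4231, -0.1579, 0.4005]
orientation: [[0.916, 0.401, 0.001], [0.401, -0.916, -0.0], [0.0, 0.0, -1.0]]
wrist_force: [0.9, 0.1, 0.3]
opening: -0.0002
```

```bash
python3 - <<'E'
from h import *
s=ctrl.sense(); print({k:np.round(v,4).tolist() for k,v in s.items() if k in("clock","ee_pos","orientation","wrist_force","opening")})
cv2.imwrite("pics/w1.png",optics.grab_frame("wrist")[:,:,::-1])
p=s["ee_pos"];R=s["orientation"]
d=np.array([.4936,-.034])-p[:2]; print("shift",np.round(R.T@np.array([*d,0]),4))
print("tip px",proj("wrist",p+R[:,2]*.019))
for l in("dimmer","rib1_top","rib5_top"):
  print(l,[(round(r["confidence"],2),np.round(r["point"],1).tolist(),np.round(onz("wrist",r["point"][1],r["point"][0],.24 if l=="dimmer" else .28),4).tolist()) for r in models.place_of("wrist",l)])
E
```

```text
{'clock': 2.2667, 'ee_pos': [0.4231, -0.1579, 0.4005], 'orientation': [[0.9162, 0.4008, 0.0005], [0.4008, -0.9162, -0.0002], [0.0004, 0.0004, -1.0]], 'wrist_force': [0.9261, 0.0904, 0.3088], 'opening': -0.0002}
shift [ 0.1143 -0.0853  0.    ]
tip px [287.95526003 271.0205604 ]
dimmer [(0.64, [24.2, 168.8], [0.5324, 0.0043, 0.24]), (0.61, [159.6, 456.6], [0.5284, -0.2925, 0.24])]
rib1_top [(0.84, [165.7, 499.8], [0.5383, -0.316, 0.28]), (0.64, [64.4, 168.3], [0.4944, -0.0307, 0.28])]
rib5_top [(0.72, [153.5, 432.5], [0.5149, -0.2495, 0.28])]
```

View pics/w1.png

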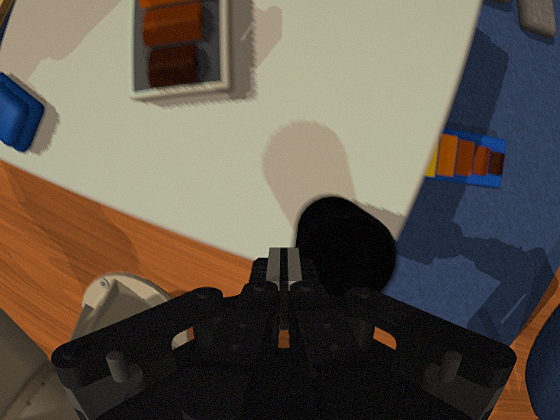

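The wrist view shows the shut tips at (285,250), the cup to the right, and rib 1 at (172,65). I move close to rib 1 and look again.

Request:
{"method": "move_arm", "body": {
  "series": [
    [[0.014,-0.014,0],[0,0,0],-1],
    [[0.014,-0.014,0],[0,0,0],-1],
    [[0.014,-0.014,0],[0,0,0],-1],
    [[0.014,-0.014,0],[0,0,0],-1],
    [[0.014,-0.014,0],[0,0,0],-1],
    [[0.014,-0.015,0],[0,0,0],-1],
    [[0,0,0.02],[0,0,0],-1],
    [[0,0,0.02],[0,0,0],-1],
    [[0,0,0],[0,0,0],-1]
  ]
}}

```text
clock: 3.22
ee_pos: [0.4641, -0.0484, 0.357]
orientation: [[0.916, 0.4, -0.005], [0.4, -0.916, 0.0], [-0.005, -0.002, -1.0]]
wrist_force: [-0.6, 0.0, -1.1]
opening: -0.0001
```

```bash
python3 - <<'E'
from h import *
s=ctrl.sense(); print({k:np.round(v,4).tolist() for k,v in s.items() if k in("clock","ee_pos","orientation","wrist_force","opening")})
p=s["ee_pos"];R=s["orientation"]
ci=optics.camera_info("wrist")
cv2.imwrite("pics/w2.png",optics.grab_frame("wrist")[:,:,::-1])
print("tip px",proj("wrist",p+R[:,2]*.019,ci), proj("wrist",p,ci))
P=[]
for i in range(1,6):
  l=f"rib{i}_top"
  rs=models.place_of("wrist",l)
  print(l,[(round(r["confidence"],2),np.round(r["point"],1).tolist(),np.round(onz("wrist",r["point"][1],r["point"][0],.28,ci),4).tolist()) for r in rs])
E
```

```text
{'clock': 3.2167, 'ee_pos': [0.4641, -0.0484, 0.357], 'orientation': [[0.9164, 0.4003, -0.0053], [0.4003, -0.9164, 0.0001], [-0.0048, -0.0022, -1.0]], 'wrist_force': [-0.6412, 0.042, -1.0675], 'opening': -0.0001}
tip px [282.26041495 265.97450542] [282.11330938 284.55207613]
rib1_top [(0.87, [174.1, 279.6], [0.4953, -0.0326, 0.28]), (0.73, [212.4, 541.4], [0.5574, -0.2366, 0.28]), (0.57, [125.4, 15.9], [0.4542, 0.1762, 0.28])]
rib2_top [(0.78, [117.0, 277.0], [0.5269, -0.0172, 0.28]), (0.4, [69.1, 279.8], [0.5548, -0.0068, 0.28]), (0.36, [213.8, 525.0], [0.5485, -0.2189, 0.28])]
rib3_top [(0.83, [59.2, 273.7], [0.5591, -0.0009, 0.28])]
rib4_top [(0.85, [5.1, 276.0], [0.5927, 0.0123, 0.28])]
rib5_top []
```

View pics/w2.png

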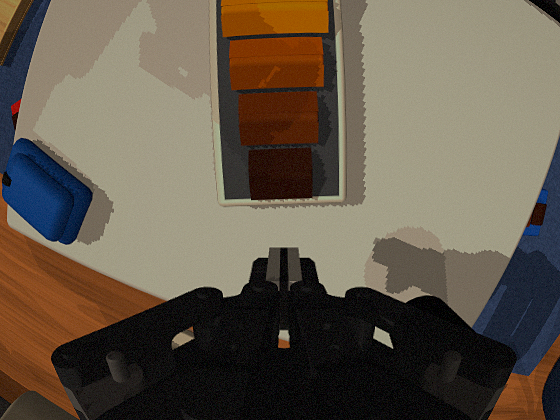

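The row is straight ahead in the wrist view, with rib 1 at (280,174), rib 2 at (277,117) and rib 3 at (274,59), all consistent at 36 mm spacing. Next I check the true tip length for shut fingers against the picture, where the tip edge is at about row 248.

```bash
python3 - <<'E'
from h import *
s=ctrl.sense(); p=s["ee_pos"];R=s["orientation"]; ci=optics.camera_info("wrist")
V=ci["view"]; o=-V[:3,:3].T@V[:3,3]; print("cam in tool",R.T@(o-p), "axis",R.T@(-V[2,:3]))
for x in(0,.011):
  for z in(0.006,.019,.032): print(x,z,[np.round(proj("wrist",p+R@[x,y,z],ci),1).tolist() for y in(-.0145,-.008,.008,.0145)])
im=cv2.imread("pics/w2.png"); cv2.imwrite("pics/w2c.png",cv2.resize(im[220:350,220:350],(600,600),interpolation=cv2.INTER_CUBIC))
F=[]
for i in range(12): optics.grab_frame("scene"); F.append(ctrl.sense()["wrist_force"])
print(np.mean(F,0),np.std(F,0), ctrl.sense()["ee_pos"])
E
```

```text
cam in tool [ 0.0646628   0.00053584 -0.12235814] axis [-2.56477593e-01 -7.70341158e-05  9.66550174e-01]
0 0.006 [[249.3, 278.0], [264.0, 278.1], [300.4, 278.1], [315.1, 278.0]]
0 0.019 [[251.9, 265.8], [265.5, 265.9], [299.1, 265.9], [312.7, 265.8]]
0 0.032 [[254.2, 255.3], [266.8, 255.4], [298.0, 255.4], [310.6, 255.3]]
0.011 0.006 [[248.3, 255.0], [263.4, 255.2], [300.9, 255.2], [316.0, 255.1]]
0.011 0.019 [[251.1, 244.3], [265.0, 244.4], [299.5, 244.4], [313.4, 244.3]]
0.011 0.032 [[253.5, 235.2], [266.4, 235.2], [298.3, 235.2], [311.2, 235.2]]
[-0.09349543 -0.02955551  0.18131348] [0.33311531 0.43823162 0.30697082] [ 0.46579808 -0.04772044  0.36026068]
```

View pics/w2c.png

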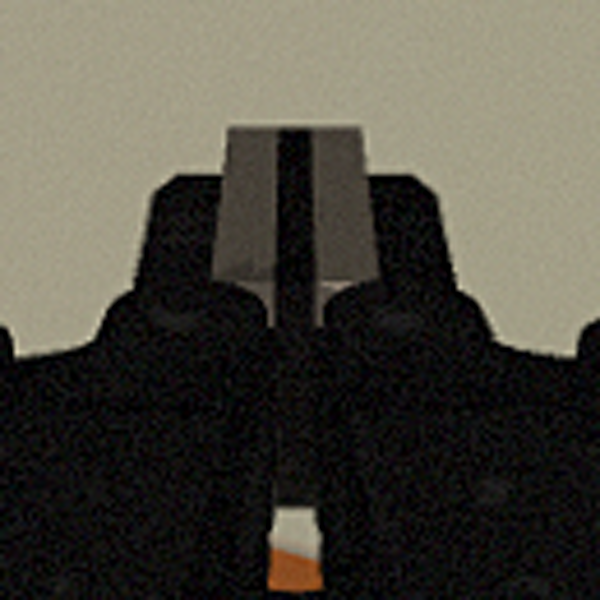

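The tip edge at row 247.5 fits a tip about 15–19 mm ahead of the TCP, not 32. Averaging the force readings gives about 0.1 N resolution. I move over rib 1 and hover about 6 mm above it.

Request:
{"method": "move_arm", "body": {
  "series": [
    [[0.016,-0.001,0.01],[0,0,0],-1],
    [[0.016,-0.001,0.01],[0,0,0],-1],
    [[0,0,0.015],[0,0,0],-1],
    [[0,0,0.01],[0,0,0],-1],
    [[0,0,0.006],[0,0,0],-1],
    [[0,0,0.004],[0,0,0],-1],
    [[0,0,0],[0,0,0],-1],
    [[0,0,0],[0,0,0],-1]
  ]
}}

```text
clock: 4.78
ee_pos: [0.4943, -0.0333, 0.3057]
orientation: [[0.916, 0.401, 0.0], [0.401, -0.916, -0.0], [0.0, 0.0, -1.0]]
wrist_force: [-0.1, 0.5, 0.6]
opening: -0.0002
```

```bash
cat > look.py <<'E'
import sys
from h import *
n=sys.argv[1]; k=int(sys.argv[2])
s=ctrl.sense(); p=s["ee_pos"];R=s["orientation"]; ci=optics.camera_info("wrist")
im=optics.grab_frame("wrist")[:,:,::-1]; cv2.imwrite(f"pics/w{n}.png",im)
F=[];P=[]
for i in range(k):
    a=optics.grab_frame("scene"); s2=ctrl.sense(); F.append(s2["wrist_force"]);P.append(s2["ee_pos"])
b=cv2.resize(a[120:200,220:340,::-1],(600,400),interpolation=cv2.INTER_CUBIC); c=cv2.resize(im[60:300,160:400],(400,400),interpolation=cv2.INTER_CUBIC)
cv2.imwrite(f"pics/v{n}.png",np.hstack([c,cv2.resize(b,(400,400)) if 0 else b[:, 100:500]]))
print(s2["clock"],"pos",np.round(np.mean(P,0),4),"F",np.round(np.mean(F,0),2),"yaw",np.degrees(np.arctan2(R[1,0],R[0,0])).round(2),"tilt",np.round(R[:2,2],4))
q=np.mean(P,0)[:2]-[.4945,-.033]; print("along",round(q@[.912,.410],4),"across",round(q@[-.410,.912],4))
E
python3 look.py 3 8
```

```text
5.2333 pos [ 0.4945 -0.0332  0.3058] F [ 0.05 -0.04  0.31] yaw 23.61 tilt [ 0.0003 -0.    ]
along -0.0001 across -0.0001
```

View pics/v3.png

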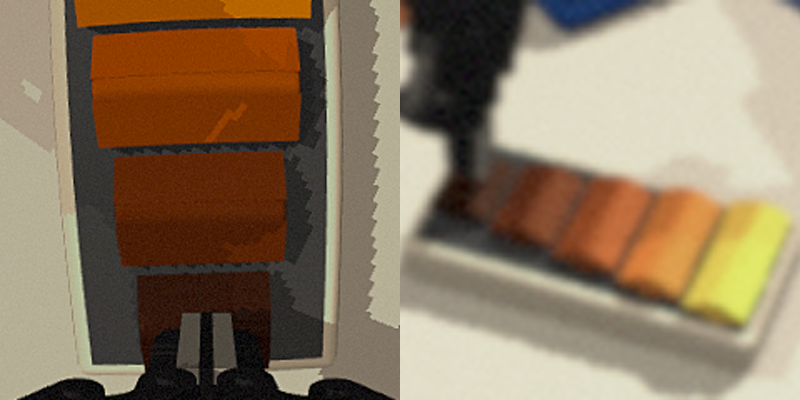

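The tips are centred over rib 1 (crop 205,320) and not touching. I descend in small steps.

Request:
{"method": "move_arm", "body": {
  "series": [
    [[0,0,0.003],[0,0,0],-1],
    [[0,0,0.003],[0,0,0],-1],
    [[0,0,0.002],[0,0,0],-1],
    [[0,0,0.001],[0,0,0],-1],
    [[0,0,0],[0,0,0],-1],
    [[0,0,0],[0,0,0],-1]
  ]
}}

```text
clock: 5.73
ee_pos: [0.4943, -0.0331, 0.2962]
orientation: [[0.916, 0.401, -0.0], [0.401, -0.916, -0.0], [-0.0, -0.0, -1.0]]
wrist_force: [-0.8, -1.0, 0.6]
opening: 0.0003
```

```bash
python3 look.py 4 16
```

```text
6.5833 pos [ 0.4943 -0.0331  0.2963] F [-0.4  -0.    0.85] yaw 23.63 tilt [-0.0003 -0.    ]
along -0.0002 across 0.0
```

View pics/v4.png

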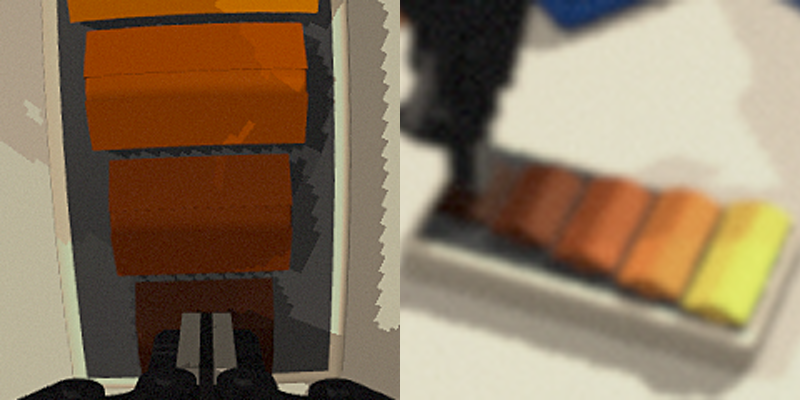

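The force rose about 0.6 N, which matches roughly 2.7 mm of give and confirms the 19 mm tip length. I press 1 mm more and stroke on to rib 2.

Request:
{"method": "move_arm", "body": {
  "series": [
    [[0,0,0.001],[0,0,0],-1],
    [[0.004,0,0],[0,0,0],-1],
    [[0.004,0,0],[0,0,0],-1],
    [[0.004,0,0],[0,0,0],-1],
    [[0.004,0,0],[0,0,0],-1],
    [[0.004,0,0],[0,0,0],-1],
    [[0.004,0,0],[0,0,0],-1],
    [[0.004,0,0],[0,0,0],-1],
    [[0.004,0,0],[0,0,0],-1],
    [[0.004,0,0],[0,0,0],-1]
  ]
}}

```text
clock: 7.42
ee_pos: [0.5278, -0.0185, 0.2953]
orientation: [[0.916, 0.401, 0.0], [0.401, -0.916, 0.0], [0.0, 0.0, -1.0]]
wrist_force: [-0.4, -0.3, 1.1]
opening: -0.0003
```

```bash
python3 look.py 5 12
```

```text
8.0667 pos [ 0.5274 -0.0186  0.2954] F [0.34 0.43 0.94] yaw 23.63 tilt [0.0002 0.    ]
along 0.0359 across -0.0004
```

View pics/v5.png

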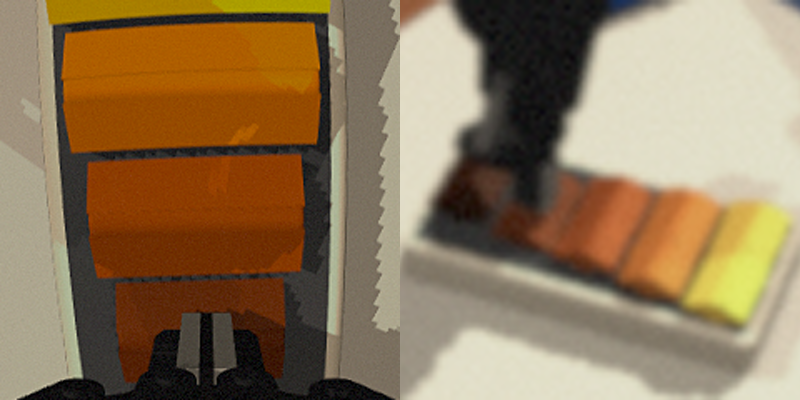

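The tips are now on rib 2 (left crop 205,330). In the scene crop rib 2 is visibly lowered, rib 1 is back up, and the console edges haven't moved. I continue the stroke.

Request:
{"method": "move_arm", "body": {
  "series": [
    [[0.004,0,0],[0,0,0],-1],
    [[0.004,0,0],[0,0,0],-1],
    [[0.004,0,0],[0,0,0],-1],
    [[0.004,0,0],[0,0,0],-1],
    [[0.004,0,0],[0,0,0],-1],
    [[0.004,0,0],[0,0,0],-1],
    [[0.004,0,0],[0,0,0],-1],
    [[0.004,0,0],[0,0,0],-1],
    [[0.004,0,0],[0,0,0],-1]
  ]
}}

```text
clock: 8.82
ee_pos: [0.5607, -0.0041, 0.2953]
orientation: [[0.916, 0.401, 0.0], [0.401, -0.916, 0.0], [0.0, 0.0, -1.0]]
wrist_force: [-0.7, 0.5, 0.7]
opening: -0.0004
```

```bash
python3 look.py 6 10
```

```text
9.3667 pos [ 0.5605 -0.0042  0.2954] F [0.44 0.64 1.02] yaw 23.63 tilt [0.0001 0.    ]
along 0.072 across -0.0007
```

View pics/v6.png

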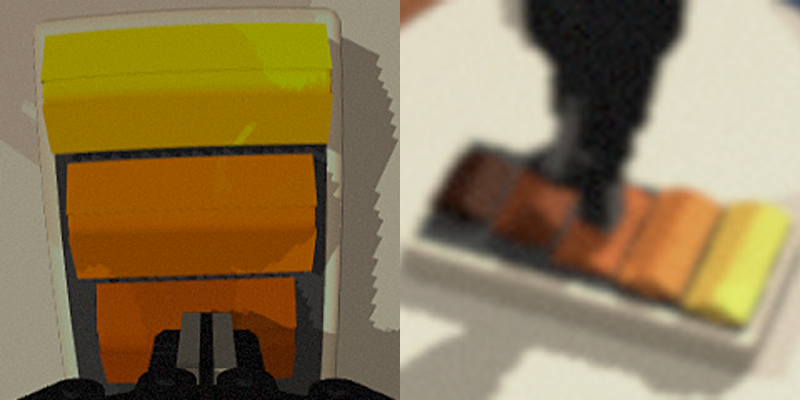

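Rib 3 is pressed under the tips, ribs 1 and 2 look up, and the console hasn't shifted. I go on to rib 4.

Request:
{"method": "move_arm", "body": {
  "series": [
    [[0.004,0,0],[0,0,0],-1],
    [[0.004,0,0],[0,0,0],-1],
    [[0.004,0,0],[0,0,0],-1],
    [[0.004,0,0],[0,0,0],-1],
    [[0.004,0,0],[0,0,0],-1],
    [[0.004,0,0],[0,0,0],-1],
    [[0.004,0,0],[0,0,0],-1],
    [[0.004,0,0],[0,0,0],-1],
    [[0.004,0,0],[0,0,0],-1]
  ]
}}

```text
clock: 10.12
ee_pos: [0.5937, 0.0104, 0.2953]
orientation: [[0.916, 0.401, 0.0], [0.401, -0.916, 0.0], [0.0, 0.0, -1.0]]
wrist_force: [-1.1, -0.3, 1.7]
opening: -0.0001
```

```bash
python3 look.py 7 8
```

```text
10.5667 pos [0.5935 0.0103 0.2954] F [0.5  0.43 0.93] yaw 23.63 tilt [0.0001 0.    ]
along 0.108 across -0.0011
```

View pics/v7.png

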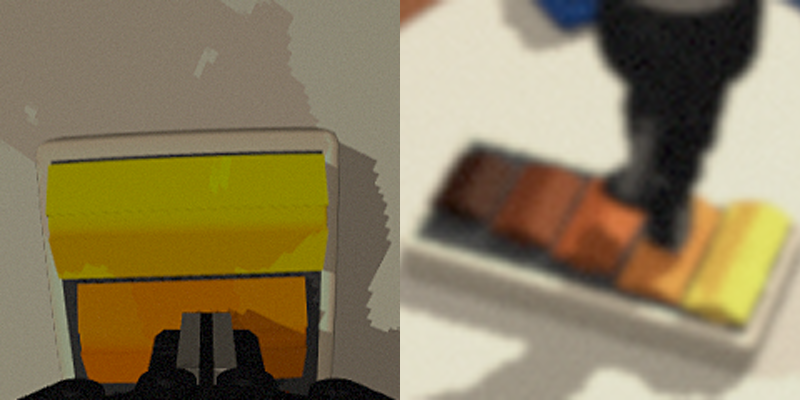

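Rib 4 is pressed under the tips, the first three ribs are up and the console is unmoved. The last stretch takes me onto the yellow rib.

Request:
{"method": "move_arm", "body": {
  "series": [
    [[0.004,0,0],[0,0,0],-1],
    [[0.004,0,0],[0,0,0],-1],
    [[0.004,0,0],[0,0,0],-1],
    [[0.004,0,0],[0,0,0],-1],
    [[0.004,0,0],[0,0,0],-1],
    [[0.004,0,0],[0,0,0],-1],
    [[0.004,0,0],[0,0,0],-1],
    [[0.004,0,0],[0,0,0],-1],
    [[0.004,0,0],[0,0,0],-1],
    [[0,0,0],[0,0,0],-1]
  ]
}}

```text
clock: 11.4
ee_pos: [0.6271, 0.025, 0.2953]
orientation: [[0.916, 0.401, 0.001], [0.401, -0.916, 0.0], [0.001, 0.0, -1.0]]
wrist_force: [0.7, 0.4, -0.2]
opening: -0.0001
```

```bash
python3 look.py 8 10; python3 - <<'E'
from h import *
optics.grab_frame("top")
for l in("coaster","dice_cup","mouse","remote"):
    r=models.place_of("top",l); print(l,[(round(x["confidence"],2),np.round(onz("top",x["point"][1],x["point"][0],.24),3)[:2].tolist()) for x in r[:1]])
E
```

```text
11.95 pos [0.6263 0.0246 0.2954] F [0.39 0.41 0.79] yaw 23.64 tilt [0.0007 0.0002]
along 0.1438 across -0.0015
coaster [(0.57, [0.718, 0.182])]
dice_cup [(0.81, [0.414, -0.212])]
mouse []
remote [(0.76, [0.756, -0.151])]
```

View pics/v8.png

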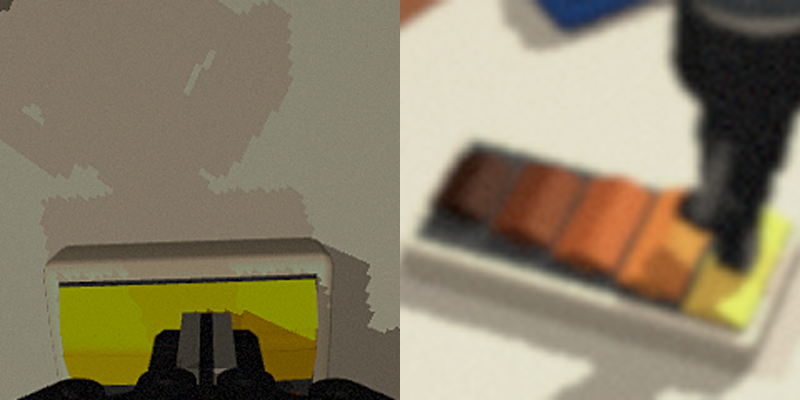

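The tips rest on the yellow rib, which is down. Ribs 1–4 are up, and the console hasn't moved. I hand in.

```bash
python3 -c "
from station import ctrl
print(ctrl.close_job())"
```

```text
the job is handed in; nothing more can be done
None
```

I stroked the white dimmer on the cube with shut fingertips, from the dark brown rib to the yellow one. Then I handed the job in at about 12 s, with the yellow rib still lightly pressed.

- **Depth and force:** the tips ran about 3.6 mm below crest height, worked out from the arm's position. The averaged vertical force stayed near 1 N throughout.
- **Ribs:** the pictures show each rib pressed under the tips in turn. In the last one the yellow rib is down and the other four are up.
- **Dimmer:** its edges stayed in the same place in the scene camera from the first picture to the last.
- **Other things:** the coaster, cup and remote measured within about 8 mm of where they started, and the arm never came near them.
- **Check that failed:** the network did not find the mouse in the last top picture. Part of a blue object, which I take to be the mouse, shows at the edge of the scene crop.

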